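# Put the rework kit back into its holders

## Task

Put the solder reel, the blue tape roll, the flux syringe and the pen light away, each into the pocket of the grey holder that fits it: reel in the small round yellow pocket, tape in the large round blue one, syringe in the short green one, pen light in the long red one. Each must sit flat on the floor of its pocket, the reel upright, the syringe and the light lying along their pockets (either way round), all let go and at rest. Any order will do; leave the computer mouse where it is.

Things in the scene. Friction and masses are not known exactly. Their poses are not given: they have to be found in the camera images.
- spool: Upright reel of bright solder wire with yellow end flanges, 47 mm diameter, 53 mm tall, about 0.16 kg, standing on the bench. Origin: centre of its underside; z up its axis.
- tape: Roll of blue electrical tape lying flat, 62 mm outside diameter, 19 mm high, about 0.05 kg; grip it across the outside (the hole in it cannot be entered). Origin: centre of its underside; z up.
- syringe: Short orange-brown flux syringe with a teal-green cap, lying on its side: 85 mm long along its own y, barrel 14 mm wide and 14 mm high, its finger flange 22 mm wide, 20 g. It does not roll. Origin: middle of its underside; y along its length, z up.
- light: Black pen light lying on its side: 149 mm long along its own y, up to 25 mm wide and 25 mm high, about 0.07 kg; it does not roll. Origin: middle of its underside; y along its length, z up.
- spool_tray: Grey holder, 83 x 83 mm, with a small round yellow-floored pocket 64 mm across, for the solder reel. The holder is screwed down, does not move, and is 8 mm high with a pocket 4 mm deep in its top (pocket floor 4 mm above the bench). Origin: centre of its underside, straight below the middle of the pocket; z up.
- tape_tray: Grey holder, 98 x 98 mm, with a large round blue-floored pocket 79 mm across, for the tape roll. The holder is screwed down, does not move, and is 8 mm high with a pocket 4 mm deep in its top (pocket floor 4 mm above the bench). Origin: centre of its underside, straight below the middle of the pocket; z up.
- syringe_tray: Grey holder, 52 x 121 mm, with a short green-floored rectangular pocket, 32 mm wide (its x) and 101 mm long (its y), for the flux syringe. The holder is screwed down, does not move, and is 8 mm high with a pocket 4 mm deep in its top (pocket floor 4 mm above the bench). Origin: centre of its underside, straight below the middle of the pocket; z up, y along the pocket.
- light_tray: Grey holder, 62 x 185 mm, with a long red-floored rectangular pocket, 42 mm wide (its x) and 165 mm long (its y), for the pen light. The holder is screwed down, does not move, and is 8 mm high with a pocket 4 mm deep in its top (pocket floor 4 mm above the bench). Origin: centre of its underside, straight below the middle of the pocket; z up, y along the pocket.
- mouse: Black computer mouse at the right of the bench, 104 x 63 x 40 mm; to be left alone. Origin: centre of its underside. (Beware of the fixed shelf above the back of the bench: its front edge is 0.60 m ahead of the robot's base axis, its underside 0.56 m above the bench; draw the arm back before swinging it sideways.)
There are look-alikes about, which are no part of the job. Several things have the shape of the tape; the one meant has the colours described above.

How it is judged:
By the outcome, as a careful person would: the job done as asked, in the order asked, and still so for the second after the job is handed in, with the robot touching nothing.
It also fails if it takes over 120 s, if anything falls off the work surface, if the arm or the gripper's body presses on something with over 40 N, if the wrist force passes 120 N, or if a joint passes its speed limit or range.

## Robot

A 6-joint arm with a two-finger parallel gripper is mounted at the origin on a cart in front of the work surface, level with it; the furniture and walls round the work are solid. World frame = base frame: x ahead of the robot, y to its left, z up, the work surface at z = 0. Lengths are in mm, angles in rad, forces in N, time in s.
With the tool pointing down it reaches from about 300 to 775 mm from the base axis. Payload 14.6 kg.
Tool frame: the origin (TCP) lies between the finger pads; the fingertips stand 19 mm ahead of it and the grasp point (between the pads) is the TCP; z points along the fingers, y is the line along which they close (so a half turn about z gives the same grasp; the last joint's range is limited). The gripper opens to 94 mm and grips with 3 to 60 N. Pads are 16 mm wide; open, the fingers measure 119 mm over their backs; the gripper's body (75 mm by 177 mm) begins 78 mm behind the grasp point.
Start: joints at [-1.322, 0.3, 1.521, -0, 1.321, -0.067], TCP at [170.81, -522.794, 224.446] pointing down, gripper open.
Joint ranges: [-3.03, 3.03], [-0.79, 2.21], [0.23, 2.52], [-1.04, 4.18], [0, 3.07], [-2.55, 2.55]. Speed limits (rad/s): [2.22, 2.22, 2.57, 3.14, 3.14, 3.14].

## Interface

Orientations are given as [roll, pitch, yaw] about the fixed x, y, z axes, in that order (R = Rz(yaw) Ry(pitch) Rx(roll)).
In Python, from cell import monitor, imaging, job, find_in, trace gives the robot as it stands. The module is installed in compiled form; this text tells all that it offers.
- The arm moves only by the tool arm_command, never from a script. Its argument "steps" is a list of rows, each a list of 5 numbers: the opening, from 0 (shut) to 1 (fully open), then the shift along the tool's x, y, z in mm, then the turn about the tool's z in degrees. In form: [[gripper, dx, dy, dz, turn], ...]. A call has 1 to 20 rows; each row is the pose to reach, as a shift and turn from the pose commanded when the call began, along the tool's axes at that moment; what a row does not reach only later rows make up. A row lasts 1/8 s, in which the tool goes at most 62.5 mm and 10.7 degrees, less where a joint would pass 70% of its speed; a pose out of reach is approached as far as the arm can. A call with a gripper value outside its range is refused whole. The fingers move at their own pace and stop on an object; "force" is the grip in N (left out, the last holds). Time passes only in rows, so rows that repeat a pose let the fingers close. It gives the time, the measured TCP pose, the force, the opening and the grip force at its end, in the units of the state.
- monitor.read_state(): the state, without advancing time (a new reading comes with each control period).
- imaging.camera(name): name is "scene" or "top" or "wrist"; returns a dict with "img" (420x560x3 uint8, red, green, blue), "mtx" (3x3 intrinsics, pixels), "view" (4x4, takes a point from world to camera coordinates). Camera axes: x right, y down, z forward; pixel columns grow to the right and rows downward; lengths in mm; the calibration is good to about 2 mm. A picture is of the moment at which its call begins. There is no depth.
- job.sign_off(): hands the job in; it is judged then, once.
Trained networks look in a picture, given as the dict that the camera call returned (one of the last four; its "shot" number tells which), for a name from the list of things; names that differ only in an ending like _2 or _b are one class to them, and where a whole thing is asked for, a point or a joint stands for the part that bears it (a point fixed in the world has none). Each returns a list of dicts, best first, with "p" (0 to 1); they miss things now and then, are a little off and sometimes report something else, mostly with a low value. They report only what shows in the picture. A call takes as long as a camera call. They do not tell look-alikes from the thing itself.
- find_in(picture, target): "rect" ([centre column, centre row, width, height] in pixels, round what is visible of it).
- trace(picture, target): "region" (420x560 bool, what is visible of it) and "rect" ([centre column, centre row, width, height] in pixels, round what is visible of it).
The state is a dict: "clock": time; "joints": joint angles; "qd": joint speeds; "effort": joint torques, N m; "eef_pos": TCP position; "eef_rot": TCP orientation; "wrist_force": force on the tool from outside, world axes, zero at the start; "moment": the same for the moment, N m; "finger_gap": finger opening in mm; "finger_force": force on a finger pad.
Only numpy, scipy, OpenCV 4.12 (cv2) and the standard library are available. Lean on these libraries where they do the work, as an engineer would, in place of code of your own. Each camera call takes 0.05 s, during which the arm holds its last target. There are 200 camera calls.

## Working session

There is one attempt and no reset: what is moved stays moved. The work goes in short steps, Python scripts to look and compute and a tool call to move; the robot and the scene stay as the last step left them, time stands still between calls to the robot, and variables do not carry over. Pictures are saved under pics/ and viewed, at most 14 in all, crops included, and the job is handed in when it is done.

Besides the shell and the picture viewer there is one more tool, called after "Call:" by a JSON object that holds its "api" and its "payload", one argument or row to a line. arm_command: Moves the arm, as the interface text tells. Its arguments: {"type":"object","properties":{"steps":{"type":"array","items":{"type":"array","items":{"type":"number"}}},"force":{"type":"number"}},"required":["steps"]}

```bash
mkdir -p pics; cat > h.py <<'E'
import numpy as np, cv2
from cell import monitor, imaging, job, find_in, trace
def ray(p,u,v,z):
    K=np.array(p["mtx"]);V=np.array(p["view"]);R=V[:3,:3];t=V[:3,3]
    c=-R.T@t; d=R.T@np.linalg.inv(K)@np.array([u,v,1.0])
    return (c+d*(z-c[2])/d[2])[:2]
def save(p,n,crop=None,s=1):
    im=p["img"][:,:,::-1]
    if crop: a,b,c,d=crop; im=im[b:d,a:c]
    cv2.imwrite("pics/"+n,cv2.resize(im,None,fx=s,fy=s,interpolation=cv2.INTER_CUBIC))
def footprint(p,reg,z):
    # region -> world polygon at height z, min-area rect
    cs,_=cv2.findContours(reg.astype(np.uint8),cv2.RETR_EXTERNAL,cv2.CHAIN_APPROX_NONE)
    c=max(cs,key=cv2.contourArea)[:,0,:]
    w=np.array([ray(p,u,v,z) for u,v in c],np.float32)
    (cx,cy),(a,b),_=r=cv2.minAreaRect(w); box=cv2.boxPoints(r)
    e=[box[1]-box[0],box[2]-box[1]]; l=max(e,key=np.linalg.norm)
    return np.round([cx,cy,max(a,b),min(a,b),np.degrees(np.arctan2(l[1],l[0]))%180],1)
E
cat > a.py <<'E'
from h import *
for n in ("top","scene"):
    p=imaging.camera(n); save(p,n+"0.png",s=1.4)
    V=np.array(p["view"]);print(n,"cam",np.round(-V[:3,:3].T@V[:3,3]))
    for t,z in (("spool",53),("tape",19),("syringe",7),("light",12),("spool_tray",8),("tape_tray",8),("syringe_tray",8),("light_tray",8),("mouse",20)):
        for r in trace(p,t)[:5]:
            if r["p"]>.2: print(t,round(r["p"],2),np.round(r["rect"]),footprint(p,r["region"],z))
print(monitor.read_state())
E
python3 a.py
```

```text
top cam [ 197. -121. 1352.]
spool 0.68 [266. 213.  19.  26.] [414.6 -96.4  50.8  46.7  44.3]
tape 0.79 [133. 239.  29.  19.] [345.  255.5  66.8  58.8  89.5]
tape 0.79 [229. 222.  24.  20.] [385.7  -1.7  61.9  59.6  89.5]
tape 0.65 [305. 237.  28.  22.] [ 342.2 -197.    61.9   61.6  179.2]
tape 0.3 [264. 213.  15.  20.] [418.9 -94.4  51.9  43.2 179.6]
syringe 0.67 [192. 213.  31.  11.] [414.3 106.4  81.3  13.7  89.5]
light 0.59 [134. 236.  25.  20.] [345.8 257.5  62.1  59.1  89.5]
spool_tray 0.56 [292. 183.  35.  31.] [ 498.3 -148.1   87.    35.6  179.5]
tape_tray 0.57 [141. 182.  38.  38.] [499.8 247.7 100.3  97.7  91.5]
syringe_tray 0.7 [369. 180.  45.  26.] [ 503.7 -386.5  125.3   53.7   92.7]
light_tray 0.87 [226. 180.  69.  30.] [503.2  14.5 182.4  60.8  82.4]
mouse 0.64 [416. 227.  32.  42.] [ 376.3 -504.8  103.6   65.4    5.7]
scene cam [ -72. -995.  771.]
tape 0.57 [201. 160.  15.  13.] [320.8 234.6  90.2  38.4  94.5]
syringe 0.65 [361. 267.  44.  39.] [ 498.3 -389.2  126.7   61.8   92.6]
light 0.73 [315. 276.  14.  22.] [ 370.8 -380.8   61.1   27.1   88.9]
spool_tray 0.9 [314
[... 421 characters left out ...]
ock': 1.0, 'joints': array([-1.32161824e+00,  2.99879939e-01,  1.52100875e+00,  2.72810308e-05,
        1.32071628e+00, -6.66153209e-02]), 'qd': array([ 8.29553672e-05, -7.26503535e-04, -5.00714128e-04,  6.79990735e-04,
        1.11335829e-03, -2.62082091e-04]), 'effort': array([-3.60018266e-04, -5.31657851e+01, -3.52917266e+01,  7.08059035e-02,
        2.13047251e-02, -4.85480626e-06]), 'eef_pos': array([ 170.80527642, -522.78771853,  224.45288271]), 'eef_rot': array([-3.14158212e+00, -2.71938039e-05,  3.15786655e-01]), 'wrist_force': array([ 0.47459254, -0.08773848,  1.2716045 ]), 'moment': array([ 0.00559422, -0.02738203, -0.00701465]), 'finger_force': 0.0, 'finger_gap': 93.8594631824155}
```

```bash
python3 - <<'E'
from h import *
p=imaging.camera("top"); save(p,"topc.png",(110,150,450,270),2.35)
E
```

```text
(no output)
```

View pics/topc.png

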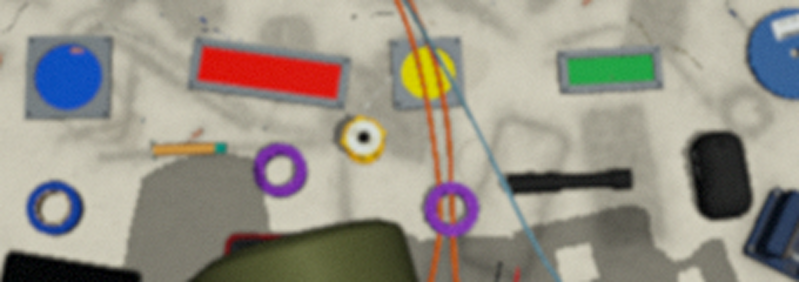

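View pics/scene0.png

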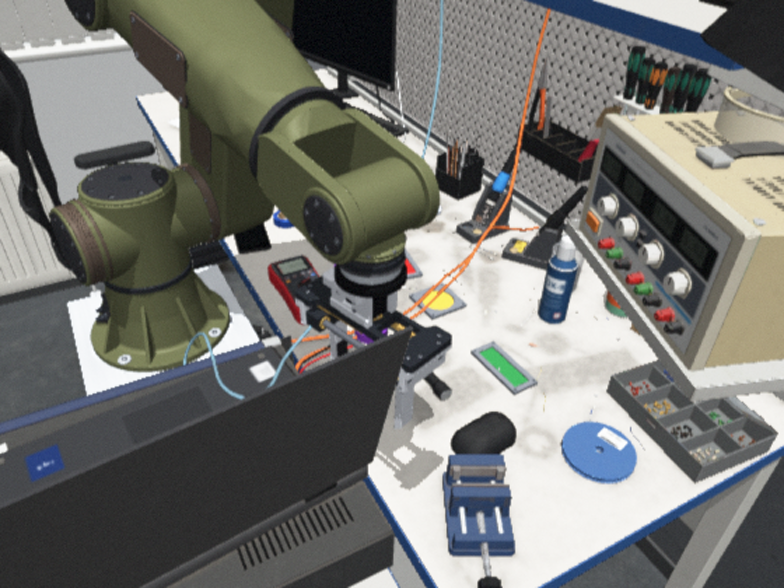

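The top view shows three rings. The one at (133,239) is blue, and those at (229,222) and (305,238) are purple, so the blue one fits the description and I'll confirm it with a wrist crop. The syringe is at (192,213), the reel at (266,213), the light near (351,227), the mouse at (416,227). Trays: blue (141,182), red (226,180), yellow (292,181), green (369,180). Orange and blue cables cross over the yellow tray, so I'll check their height.

```bash
python3 - <<'E'
from h import *
p=imaging.camera("top"); s=imaging.camera("scene")
K=np.array(s["mtx"]);V=np.array(s["view"])
for u,v in ((285,160),(293,195),(298,220),(300,250)):
    o=[]
    for z in (0,50,100,200,300,400,500,600,800):
        x,y=ray(p,u,v,z); c=K@(V@[x,y,z,1])[:3]; o.append((z,round(x),round(y),*np.round(1.4*c[:2]/c[2]).astype(int)))
    print(u,v,[tuple(int(i) for i in q) for q in o])
hsv=cv2.cvtColor(p["img"],cv2.COLOR_RGB2HSV)
def m(lo,hi,box,z,n):
    a,b,c,d=box; k=np.zeros(hsv.shape[:2],np.uint8); k[b:d,a:c]=cv2.inRange(hsv,lo,hi)[b:d,a:c]
    k=cv2.morphologyEx(k,cv2.MORPH_CLOSE,np.ones((7,7))); print(n,footprint(p,k>0,z))
m((20,120,120),(35,255,255),(275,165,310,200),4,"yellow")
m((100,120,80),(125,255,255),(120,165,165,205),4,"blue")
m((0,150,100),(8,255,255),(185,160,260,200),4,"red")
m((50,100,60),(80,255,255),(340,165,400,195),4,"green")
m((0,0,0),(180,255,60),(318,218,382,236),12,"light")
m((100,120,60),(125,255,255),(115,225,150,255),19,"tape")
print(K)
w=imaging.camera("wrist");V=np.array(w["view"]);print(np.round(-V[:3,:3].T@V[:3,3]),w["mtx"],np.round(V[:3,:3],2))
E
```

```text
285 160 [(0, 561, -153, 458, 288), (50, 548, -152, 454, 270), (100, 534, -151, 450, 250), (200, 507, -148, 441, 207), (300, 480, -146, 431, 159), (400, 453, -144, 420, 105), (500, 427, -141, 407, 42), (600, 400, -139, 392, -30), (800, 346, -134, 354, -213)]
293 195 [(0, 462, -174, 422, 308), (50, 452, -172, 418, 288), (100, 442, -170, 414, 267), (200, 423, -166, 406, 222), (300, 403, -162, 397, 172), (400, 384, -158, 386, 115), (500, 364, -154, 374, 50), (600, 344, -150, 361, -25), (800, 305, -142, 326, -215)]
298 220 [(0, 392, -187, 394, 321), (50, 385, -184, 390, 301), (100, 378, -182, 387, 280), (200, 363, -177, 379, 233), (300, 349, -172, 370, 181), (400, 335, -167, 361, 122), (500, 320, -162, 349, 55), (600, 306, -157, 337, -22), (800, 277, -148, 305, -216)]
300 250 [(0, 310, -191, 356, 335), (50, 306, -188, 353, 314), (100, 302, -186, 350, 292), (200, 294, -180, 343, 244), (300, 285, -175, 335, 190), (400, 277, -170, 327, 129), (500, 268, -165, 317, 60), (600, 260, -160, 305, -19), (800, 243, -149, 277, -218)]
yellow [ 501.8 -171.6   61.3   61.   133.9]
blue [499.3 247.8  76.9  75.6  89.6]
red [503.2  14.7 162.6  40.4  81.7]
green [ 503.8 -385.8   99.4   31.4   92.7]
light [ 371.  -331.8  140.8   19.9   92.6]
tape [344.3 254.9  57.8  57.   45.9]
[[451.21055204   0.         278.53815624]
 [  0.         451.21055204 207.13189613]
 [  0.           0.           1.        ]]
[ 234. -502.  384.] [[332.41125141   0.         277.25631313]
 [  0.         332.41125141 208.90404301]
 [  0.           0.           1.        ]] [[ 0.31 -0.95  0.  ]
 [-0.93 -0.3   0.23]
 [-0.22 -0.07 -0.97]]
```

```bash
cat > go.py <<'E'
import sys
from h import *
def go(*ts):
    s=monitor.read_state();e=s["eef_pos"];y=s["eef_rot"][2]
    for x,Y,z,yaw in ts:
        d=np.array([x-e[0],Y-e[1]]);tx=np.array([np.cos(y),np.sin(y)]);ty=np.array([np.sin(y),-np.cos(y)])
        print("shift",np.round([d@tx,d@ty,e[2]-z],1),"turn",np.round(-((yaw-np.degrees(y)+180)%360-180),1))
if __name__=="__main__":
    a=list(map(float,sys.argv[1:])); go(*[a[i:i+4] for i in range(0,len(a),4)])
E
python3 go.py 371 -332 180 92.6
```

```text
shift [ 249.6 -119.2   44.5] turn -74.5
```

Call:
{"api": "arm_command", "payload": {
  "steps": [
    [1,100,-50,20,-30],
    [1,200,-95,40,-60],
    [1,250,-119,44,-74.5],
    [1,250,-119,44,-74.5],
    [1,250,-119,44,-74.5],
    [1,250,-119,44,-74.5],
    [1,250,-119,44,-74.5],
    [1,250,-119,44,-74.5],
    [1,250,-119,44,-74.5],
    [1,250,-119,44,-74.5]
  ],
  "force": 15
}}

```text
clock: 2.45
eef_pos: [371.4, -332.1, 180.5]
eef_rot: [3.142, -0.0, 1.614]
wrist_force: [0.7, 0.6, 0.1]
finger_gap: 94.2
finger_force: 0.0
```

```bash
cat > look.py <<'E'
import sys
from h import *
p=imaging.camera("wrist"); t,z=sys.argv[1],float(sys.argv[2])
for r in trace(p,t)[:2]: print(t,round(r["p"],2),np.round(r["rect"]),footprint(p,r["region"],z))
if len(sys.argv)>3: save(p,sys.argv[3])
E
python3 look.py light 12 w1.png
```

```text
light 0.84 [276. 193.  20. 149.] [ 369.4 -331.3  151.5   24.2   92.2]
light 0.4 [276. 362.  98.  37.] [ 376.2 -520.9  103.2   52.5    2.4]
```

View pics/w1.png

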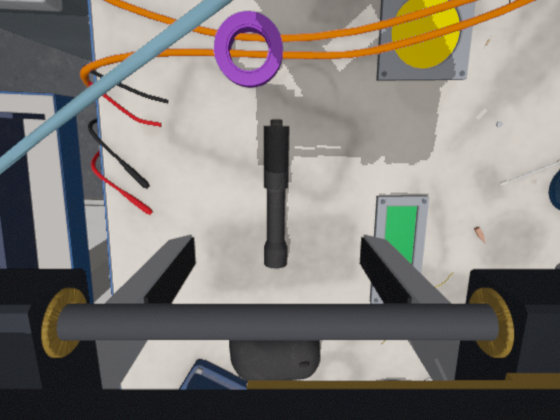

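The pen light is upright in view at column 276, rows 120–267, with its narrow body below row 187. It agrees with the top view, so I'm grasping it on the body.

```bash
python3 go.py 369.5 -337 25 92.2
```

```text
shift [ -4.8  -2.2 155.5] turn 0.3
```

Call:
{"api": "arm_command", "payload": {
  "steps": [
    [1,-5,-2,50,0],
    [1,-5,-2,100,0],
    [1,-5,-2,140,0],
    [1,-5,-2,155.5,0],
    [1,-5,-2,155.5,0],
    [0,-5,-2,155.5,0],
    [0,-5,-2,155.5,0],
    [0,-5,-2,155.5,0],
    [0,-5,-2,155.5,0],
    [0,-5,-2,155.5,0],
    [0,-5,-2,155.5,0],
    [0,-5,-2,155.5,0],
    [0,-5,-2,145,0],
    [0,-5,-2,120,0],
    [0,-5,-2,80,0],
    [0,-5,-2,50,0],
    [0,-5,-2,50,0]
  ],
  "force": 20
}}

```text
clock: 4.68
eef_pos: [370.4, -337.8, 132.9]
eef_rot: [3.139, 0.003, 1.616]
wrist_force: [0.0, 0.2, -0.9]
finger_gap: 25.0
finger_force: 20.0
```

```bash
python3 look.py light 120; python3 go.py 370 -331 140 92 480 15 140 81.7 503 15 140 81.7
```

```text
light 0.56 [278. 234.  45. 272.] [ 369.  -311.9  112.    25.6   92.4]
shift [ 5.9  0.7 -9.9] turn 0.6
shift [346.5 126.3  -9.9] turn 10.9
shift [345.5 149.3  -9.9] turn 10.9
```

Call:
{"api": "arm_command", "payload": {
  "steps": [
    [0,50,15,-5,2],
    [0,110,40,-10,4],
    [0,170,70,-10,6],
    [0,230,100,-10,8],
    [0,290,120,-10,10.5],
    [0,339,149,-10,10.5],
    [0,339,149,-10,10.5],
    [0,339,149,-10,10.5],
    [0,339,149,-10,10.5]
  ]
}}

```text
clock: 5.9
eef_pos: [502.7, 7.2, 140.0]
eef_rot: [-3.141, 0.0, 1.431]
wrist_force: [0.2, -0.9, -1.6]
finger_gap: 25.0
finger_force: 20.0
```

```bash
python3 look.py light_tray 8 w2.png;python3 look.py light 132; python3 go.py 502.3 8.2 29.5 82
```

```text
light_tray 0.81 [278. 189.  76. 201.] [502.6  14.  185.6  63.8  81.9]
light 0.86 [279. 235.  49. 275.] [506.1  34.2 108.5  24.3  81. ]
shift [  0.6  -0.9 111. ] turn 0.0
```

View pics/w2.png

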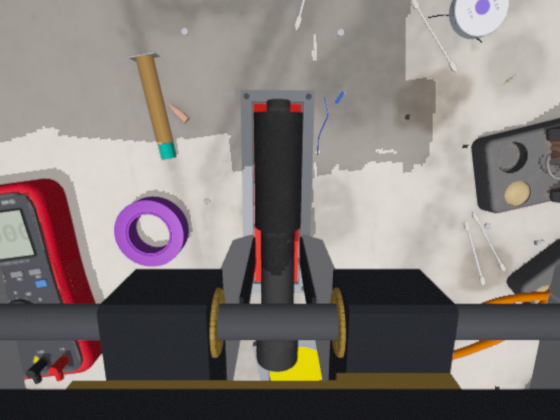

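The light is held over the red pocket (rows 100–280) and lined up with it, so I'm lowering it.

Call:
{"api": "arm_command", "payload": {
  "steps": [
    [0,0.5,-0.5,50,0],
    [0,0.5,-0.5,90,0],
    [0,0.5,-0.5,105,0],
    [0,0.5,-0.5,109,0],
    [0,0.5,-0.5,110.5,0],
    [0,0.5,-0.5,110.5,0],
    [0.4,0.5,-0.5,110.5,0],
    [0.6,0.5,-0.5,110.5,0],
    [0.6,0.5,-0.5,110.5,0],
    [0.6,0.5,-0.5,110.5,0],
    [0.6,0.5,-0.5,80,0],
    [0.6,0.5,-0.5,30,0],
    [0.6,0.5,-0.5,-20,0],
    [1,0.5,-0.5,-40,0],
    [1,0.5,-0.5,-40,0]
  ]
}}

```text
clock: 7.98
eef_pos: [503.3, 8.8, 181.5]
eef_rot: [3.139, -0.0, 1.433]
wrist_force: [0.2, 0.2, -0.6]
finger_gap: 73.2
finger_force: 0.0
```

```bash
python3 look.py light 16 w3.png;python3 go.py 400 107 180 90
```

```text
shift [  83.1 -114.9   -0.6] turn -7.9
```

View pics/w3.png

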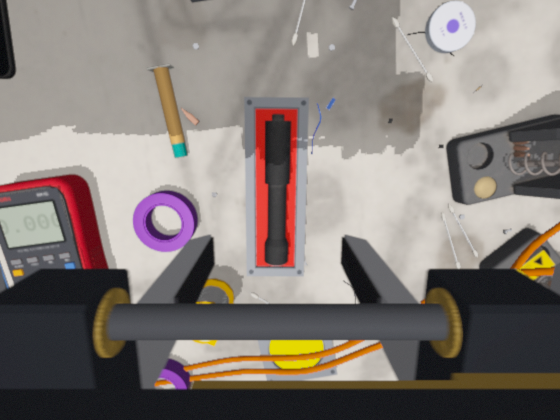

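The light lies in the red pocket (rows 115–263 inside 107–268). Next is the blue tape.

```bash
python3 go.py 344 255 180 150
```

```text
shift [ 222.  -190.8   -0.6] turn -67.9
```

Call:
{"api": "arm_command", "payload": {
  "steps": [
    [1,20,-60,0,-10],
    [1,60,-110,0,-20],
    [1,110,-150,0,-30],
    [1,165,-170,0,-40],
    [1,222,-191,0,-50],
    [1,222,-191,0,-60],
    [1,222,-191,0,-68],
    [1,222,-191,0,-68],
    [1,222,-191,0,-68]
  ]
}}

```text
clock: 9.2
eef_pos: [344.1, 254.8, 179.9]
eef_rot: [-3.141, -0.001, 2.616]
wrist_force: [0.0, -0.4, -0.6]
finger_gap: 93.8
finger_force: 0.0
```

```bash
python3 look.py tape 19 w4.png;python3 go.py 344 255 25.5 150
```

```text
tape 0.83 [281. 199.  61.  59.] [343.6 258.2  62.3  60.2 148.8]
shift [2.000e-01 1.000e-01 1.546e+02] turn -0.0
```

View pics/w4.png

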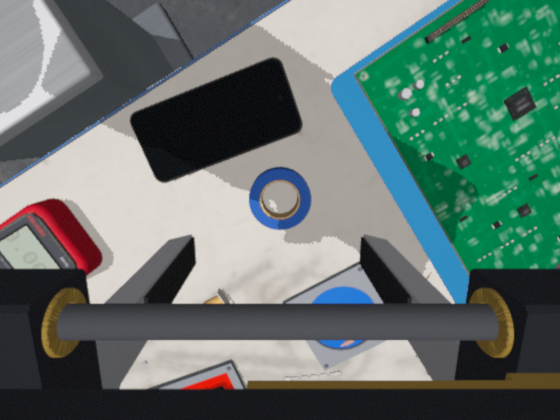

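The blue ring at (281,199) is the tape meant, since the other two rings are purple. The fingers clear the phone and the board, so I'm grasping it.

Call:
{"api": "arm_command", "payload": {
  "steps": [
    [1,1.5,1.5,50,0],
    [1,1.5,1.5,100,0],
    [1,1.5,1.5,140,0],
    [1,1.5,1.5,154.5,0],
    [1,1.5,1.5,154.5,0],
    [0.4,1.5,1.5,154.5,0],
    [0.4,1.5,1.5,154.5,0],
    [0.4,1.5,1.5,154.5,0],
    [0.4,1.5,1.5,154.5,0],
    [0.4,1.5,1.5,154.5,0],
    [0.4,1.5,1.5,145,0],
    [0.4,1.5,1.5,110,0],
    [0.4,1.5,1.5,70,0],
    [0.4,1.5,1.5,70,0]
  ]
}}

```text
clock: 11.05
eef_pos: [344.7, 257.7, 113.2]
eef_rot: [3.137, 0.002, 2.62]
wrist_force: [-0.5, 0.4, -1.7]
finger_gap: 61.8
finger_force: 20.0
```

```bash
python3 go.py 499.5 248 110 150 499.5 248 30 150
```

```text
shift [-139.1   68.8    3.2] turn 0.1
shift [-139.1   68.8   83.2] turn 0.1
```

Call:
{"api": "arm_command", "payload": {
  "steps": [
    [0.4,-50,25,0,0],
    [0.4,-100,50,0,0],
    [0.4,-139,69.5,0,0],
    [0.4,-139,69.5,0,0],
    [0.4,-139,69.5,40,0],
    [0.4,-139,69.5,70,0],
    [0.4,-139,69.5,78,0],
    [0.4,-139,69.5,80.5,0],
    [0.4,-139,69.5,80.5,0],
    [0.8,-139,69.5,80.5,0],
    [0.9,-139,69.5,80.5,0],
    [0.9,-139,69.5,80.5,0],
    [0.9,-139,69.5,50,0],
    [1,-139,69.5,0,0],
    [1,-139,69.5,-50,0],
    [1,-139,69.5,-70,0],
    [1,-139,69.5,-70,0]
  ]
}}

```text
clock: 13.18
eef_pos: [499.2, 248.2, 181.7]
eef_rot: [3.139, 0.002, 2.62]
wrist_force: [0.6, 0.3, -1.2]
finger_gap: 93.8
finger_force: 0.0
```

```bash
python3 look.py tape 23 w5.png;python3 look.py tape_tray 8;python3 go.py 414 106 180 90
```

```text
tape 0.86 [277. 201.  61.  63.] [499.  247.8  63.3  61.3 177.3]
tape 0.59 [ 25. 220.  50.  62.] [395.1  19.4  66.3  49.7 139. ]
tape_tray 0.95 [277. 195. 130. 129.] [498.8 247.9  98.4  98.3 179.9]
shift [   2.4 -164.9   -1. ] turn 60.1
```

View pics/w5.png

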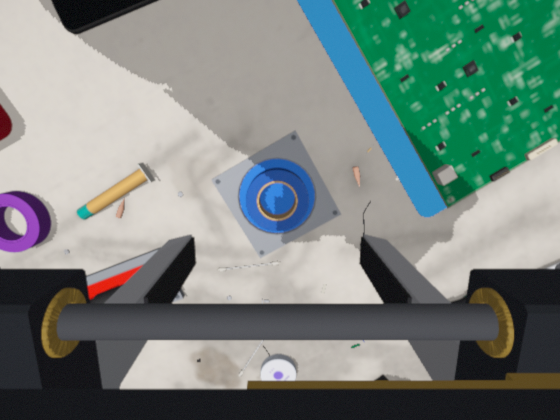

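The tape sits centred in the blue pocket (277,199). Next is the syringe.

Call:
{"api": "arm_command", "payload": {
  "steps": [
    [1,1,-50,0,10],
    [1,1,-100,0,20],
    [1,2,-150,0,30],
    [1,2,-165,0,40],
    [1,2,-165,0,50],
    [1,2,-165,0,60],
    [1,2,-165,0,60],
    [1,2,-165,0,60]
  ]
}}

```text
clock: 14.38
eef_pos: [414.6, 106.0, 180.0]
eef_rot: [-3.141, 0.0, 1.576]
wrist_force: [0.5, -0.6, -0.2]
finger_gap: 93.7
finger_force: 0.0
```

```bash
python3 look.py syringe 8 w6.png;python3 go.py 414 106 26 90
```

```text
syringe 0.78 [276. 196.  20.  86.] [412.  105.3  86.2  17.8  90.6]
shift [  0.   -0.7 154.2] turn 0.2
```

View pics/w6.png

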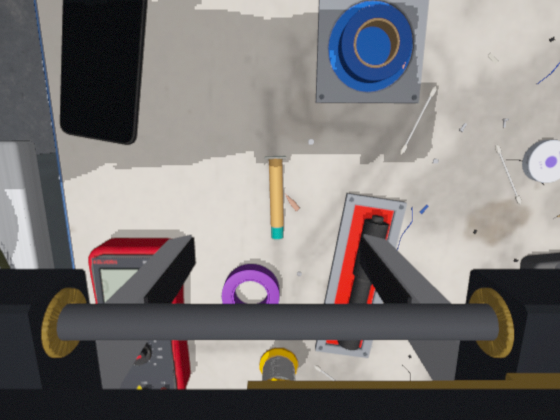

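The syringe is at (276,196), well clear of the ring and the red tray.

Call:
{"api": "arm_command", "payload": {
  "steps": [
    [0.5,0,-1,50,0],
    [0.5,0,-1,100,0],
    [0.5,0,-1,140,0],
    [0.5,0,-1,154.5,0],
    [0.5,0,-1,154.5,0],
    [0,0,-1,154.5,0],
    [0,0,-1,154.5,0],
    [0,0,-1,154.5,0],
    [0,0,-1,154.5,0],
    [0,0,-1,154.5,0],
    [0,0,-1,154.5,0],
    [0,0,-1,145,0],
    [0,0,-1,110,0],
    [0,0,-1,60,0],
    [0,0,-1,45,0],
    [0,0,-1,45,0]
  ],
  "force": 12
}}

```text
clock: 16.48
eef_pos: [413.9, 106.0, 135.9]
eef_rot: [3.14, -0.0, 1.572]
wrist_force: [-0.3, -0.4, -0.6]
finger_gap: 14.0
finger_force: 12.0
```

```bash
python3 look.py syringe 120;python3 go.py 400 105 135 90 503.5 -386 135 92.7
```

```text
syringe 0.69 [277. 239.  39. 126.] [413.1 111.6  73.2  21.3  90. ]
shift [ -0.8 -13.2  -0.7] turn 0.1
shift [-492.    89.5   -0.7] turn -2.6
```

Call:
{"api": "arm_command", "payload": {
  "steps": [
    [0,-55,0,0,0],
    [0,-110,5,0,0],
    [0,-165,15,0,0],
    [0,-220,25,0,0],
    [0,-275,35,0,-1],
    [0,-330,50,0,-2],
    [0,-385,65,0,-2.5],
    [0,-440,80,0,-2.5],
    [0,-492,89.5,0,-2.5],
    [0,-492,89.5,0,-2.5],
    [0,-492,89.5,0,-2.5],
    [0,-492,89.5,0,-2.5]
  ]
}}

```text
clock: 18.08
eef_pos: [504.1, -384.8, 135.1]
eef_rot: [-3.141, -0.001, 1.617]
wrist_force: [0.2, 0.7, -0.7]
finger_gap: 13.7
finger_force: 12.0
```

```bash
python3 look.py syringe_tray 8 w7.png;python3 go.py 503.5 -386 30 92.6
```

```text
syringe_tray 0.78 [277. 189.  63.  98.] [ 501.4 -368.6   86.    52.6   92.7]
shift [ -0.9  -0.8 105.6] turn 0.1
```

View pics/w7.png

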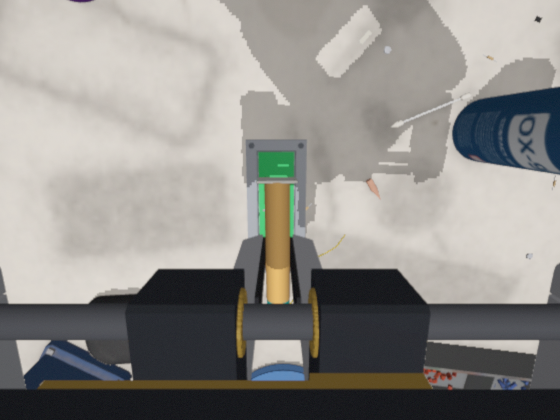

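The syringe hangs over the green pocket (tray columns 247–306), lined up. The blue bottle's base is about 160 mm away, so I'm lowering.

Call:
{"api": "arm_command", "payload": {
  "steps": [
    [0,-1,-1,50,0],
    [0,-1,-1,85,0],
    [0,-1,-1,100,0],
    [0,-1,-1,104,0],
    [0,-1,-1,105.2,0],
    [0,-1,-1,105.2,0],
    [0.3,-1,-1,105.2,0],
    [0.4,-1,-1,105.2,0],
    [0.4,-1,-1,105.2,0],
    [0.4,-1,-1,75,0],
    [0.4,-1,-1,25,0],
    [0.8,-1,-1,-25,0],
    [1,-1,-1,-45,0],
    [1,-1,-1,-45,0]
  ]
}}

```text
clock: 19.92
eef_pos: [503.5, -387.2, 181.9]
eef_rot: [3.14, 0.002, 1.616]
wrist_force: [0.5, -0.2, -0.6]
finger_gap: 63.8
finger_force: 0.0
```

```bash
python3 look.py syringe 12 w8.png;python3 look.py syringe_tray 8;python3 go.py 414 -94 180 60
```

```text
syringe 0.68 [276. 198.  17.  84.] [ 502.9 -388.3   84.7   16.7   92.9]
syringe_tray 0.62 [279. 195.  57. 118.] [ 502.9 -385.6  120.    52.5   92.2]
shift [296.3 -75.4  -1.2] turn 32.6
```

View pics/w8.png

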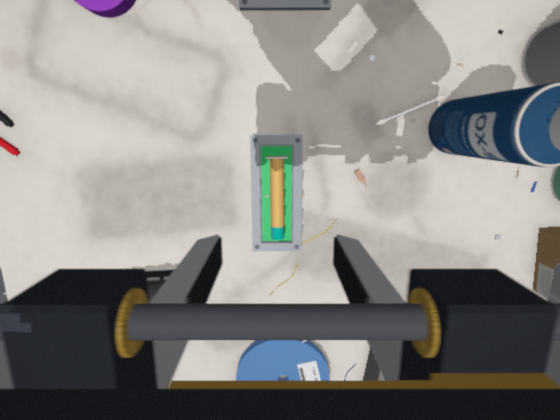

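The syringe lies in the green pocket (rows 156–240 inside 145–245). Next is the reel.

```bash
python3 go.py 414 -95 200 92
```

```text
shift [295.3 -75.4 -21.2] turn 0.6
```

Call:
{"api": "arm_command", "payload": {
  "steps": [
    [1,55,-25,-10,0],
    [1,110,-45,-18,0],
    [1,165,-60,-18,0],
    [1,220,-70,-18,0],
    [1,275,-75,-18,0],
    [1,295,-75,-18,0],
    [1,295,-75,-18,0],
    [1,295,-75,-18,0]
  ]
}}

```text
clock: 21.12
eef_pos: [414.8, -96.2, 198.0]
eef_rot: [-3.141, -0.0, 1.616]
wrist_force: [-0.7, 0.6, 1.3]
finger_gap: 94.2
finger_force: 0.0
```

```bash
python3 - <<'E'
from h import *
p=imaging.camera("wrist"); save(p,"w9.png")
for t,z in (("spool",53),("spool_tray",8)):
    for r in trace(p,t)[:2]: print(t,round(r["p"],2),np.round(r["rect"]),footprint(p,r["region"],z))
E
python3 go.py 414 -95 34 92.6
```

```text
spool 0.75 [280. 201.  60.  53.] [417.5 -93.2  52.   45.9  75.2]
spool_tray 0.87 [353. 263.  82.  70.] [ 498.5 -148.3   84.8   39.8    2.5]
shift [  1.4  -0.7 164.1] turn -0.1
```

View pics/w9.png

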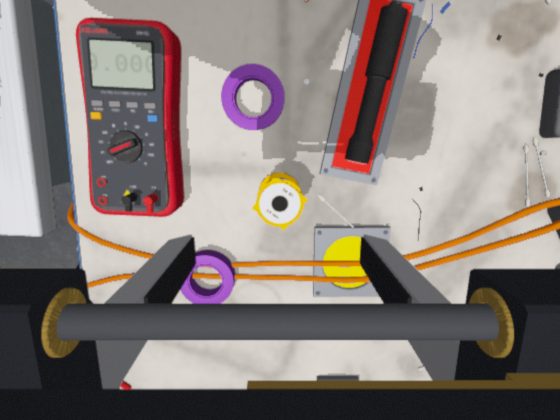

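```bash
python3 - <<'E'
from h import *
p=imaging.camera("wrist"); im=p["img"]
g=cv2.cvtColor(im,cv2.COLOR_RGB2GRAY); k=np.zeros_like(g); k[190:218,266:296]=(g[190:218,266:296]<70)*255
v,u=np.nonzero(k); print(len(u),u.mean(),v.mean(),ray(p,u.mean(),v.mean(),53))
E
```

```text
154 279.37012987012986 203.0 [416.26541103 -96.55705838]
```

The reel's hub is at (279,203), and the ring lies at a safe distance. The orange cables at rows 265–278 cross the yellow tray low down. I'll grasp the reel and watch the forces.

Call:
{"api": "arm_command", "payload": {
  "steps": [
    [1,0,1.5,50,0],
    [1,0,1.5,100,0],
    [1,0,1.5,145,0],
    [1,0,1.5,164,0],
    [1,0,1.5,164,0],
    [0.2,0,1.5,164,0],
    [0.2,0,1.5,164,0],
    [0.2,0,1.5,164,0],
    [0.2,0,1.5,164,0],
    [0.2,0,1.5,164,0],
    [0.2,0,1.5,164,0],
    [0.2,0,1.5,155,0],
    [0.2,0,1.5,130,0],
    [0.2,0,1.5,90,0],
    [0.2,0,1.5,80,0],
    [0.2,0,1.5,80,0]
  ],
  "force": 20
}}

```text
clock: 23.32
eef_pos: [416.3, -95.6, 118.5]
eef_rot: [3.141, 0.0, 1.616]
wrist_force: [0.0, -0.5, -0.7]
finger_gap: 46.7
finger_force: 20.0
```

```bash
python3 look.py spool 140; python3 go.py 502 -171 118 92.6 502 -171 38.5 92.6
```

```text
spool 0.71 [279. 256. 106.  90.] [415.1 -83.2  45.7  45.2   2.5]
shift [-79.4  82.7  -0.6] turn -0.0
shift [-79.4  82.7  78.9] turn -0.0
```

Call:
{"api": "arm_command", "payload": {
  "steps": [
    [0.2,-40,40,0,0],
    [0.2,-79,82,0,0],
    [0.2,-79,82,0,0],
    [0.2,-79,82,0,0],
    [0.2,-79,82,40,0],
    [0.2,-79,82,65,0],
    [0.2,-79,82,74,0],
    [0.2,-79,82,78,0],
    [0.2,-79,82,80,0],
    [0.2,-79,82,80,0]
  ]
}}

```text
clock: 24.68
eef_pos: [502.0, -170.8, 39.0]
eef_rot: [3.141, 0.0, 1.616]
wrist_force: [0.4, 0.0, -1.2]
finger_gap: 46.8
finger_force: 20.0
```

Call:
{"api": "arm_command", "payload": {
  "steps": [
    [0.2,0,0,0,0],
    [0.2,0,0,0.5,0],
    [0.2,0,0,0.5,0]
  ]
}}

```text
clock: 25.05
eef_pos: [502.0, -170.8, 38.6]
eef_rot: [3.141, 0.0, 1.616]
wrist_force: [-1.7, 1.0, 6.3]
finger_gap: 46.7
finger_force: 20.0
```

Contact at the expected height, so I'm releasing and retreating.

Call:
{"api": "arm_command", "payload": {
  "steps": [
    [0.6,0,0,0,0],
    [0.8,0,0,0,0],
    [0.9,0,0,0,0],
    [0.9,0,0,0,0],
    [0.9,0,0,-40,0],
    [1,0,0,-100,0],
    [1,0,0,-160,0],
    [1,-40,0,-180,0],
    [1,-40,0,-180,0]
  ]
}}

```text
clock: 26.18
eef_pos: [503.9, -212.5, 219.4]
eef_rot: [3.139, 0.002, 1.614]
wrist_force: [-0.4, 0.2, -1.4]
finger_gap: 94.1
finger_force: 0.0
```

```bash
python3 - <<'E'
from h import *
p=imaging.camera("wrist"); save(p,"w10.png")
for t,z in (("spool",57),("spool_tray",8)):
    for r in trace(p,t)[:2]: print(t,round(r["p"],2),np.round(r["rect"]),footprint(p,r["region"],z))
p=imaging.camera("top"); save(p,"top9.png",(110,150,450,270),2.35)
E
```

```text
spool 0.97 [278. 158.  56.  56.] [ 502.4 -171.8   45.5   45.4   47. ]
spool_tray 0.78 [278. 153.  78.  73.] [ 499.5 -146.4   83.3   32.9    3.7]
```

View pics/w10.png

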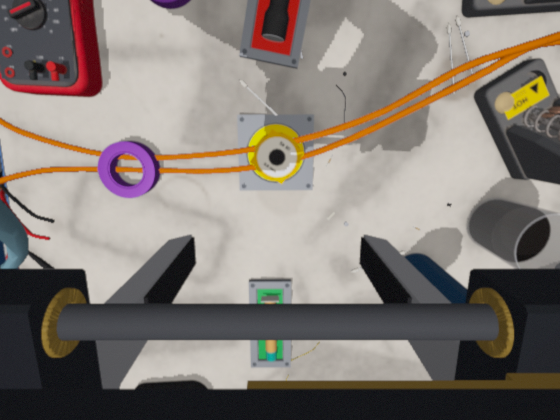

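View pics/top9.png

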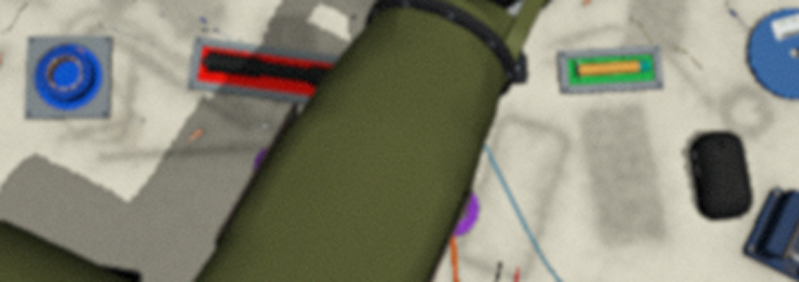

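The reel stands upright in the yellow pocket (277,157), with floor visible all round and contact felt at pocket-floor height. Tape, light and syringe are in their pockets and the mouse is unmoved, so I'm handing in.

```bash
python3 -c "
from cell import job; print(job.sign_off())"
```

```text
the job is handed in; nothing more can be done
None
```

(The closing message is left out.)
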